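# Seat a lens barrel in a V-nest against its sprung stop

## Task

Take the black lens barrel from its parking rest and lay it in the V-groove of the aluminium alignment nest, lens end towards the sprung back stop, so that it lies on both flanks and presses down the small catch in the bottom of the groove. Then push it along the groove against the rising resistance of the stop until the catch springs up behind it and holds it; feel your way and do not ram it. Let go, and leave the vial and the dish where they stand.

Things in the scene. Friction and masses are not known exactly. Their poses are not given: they have to be found in the camera images.
- barrel: Black lens barrel, 0.28 to 0.46 kg: a plain cylinder, diameter 40 mm, 100 mm long, with a steel stub (diameter 20, length 12 mm) on its axis at one end and a glass lens set in the other end. Origin on the axis at the middle of the 100 mm body; x points to the lens (body x = -50 to +50 mm, stub -62 to -50). It starts lying level in the rest.
- lens_face (a point): Centre of the lens end face of the barrel, 50 mm from the barrel's origin along its +x.
- rest: Grey parking rest fixed to the table, 90 x 50 mm: a 7 mm plate with two V-shaped ribs 8 mm long, 28 to 36 mm either side of its middle and 25.5 mm high; between the ribs the barrel is free. Origin on the table under its middle, z up, x along the barrel that lies in it. The barrel lies with its axis 37 mm above the table.
- nest: Alignment nest fixed to the table: aluminium base 240 x 80 mm carrying a 90 degree V-groove of two slick-coated dark flanks, from x = -115 to +46 mm. Origin on the table under the base's middle, z up; x runs along the groove towards the back stop. Flanks and shoulders (34 mm either side) end 40 mm above the table. A barrel on both flanks has its axis at y = 0, 50 mm above the table.
- stop_mid (a point): Nominal point of the free plunger face, 43 mm along the nest's +x, 42 mm above the table. Plunger face (24 mm across) and catch sit on one rail, clamped up to 15 mm nearer or farther along x: that shift is not reported. Pushed towards +x the plunger resists 2.5 N rising to 7 N at its hard end, 15 mm in; groove friction adds 1 to 4 N. Stop head: 46 mm wide, top 68 mm up, bolts to 72.
- catch_mid (a point): Nominal point of the catch's face that holds the barrel, 45.5 mm along the nest's -x, 36 mm above the table; the catch reaches 6 mm from it towards -x. It shifts along x with the rail (see stop_mid). The barrel's 100 mm body latches between catch and plunger with the plunger 11.5 mm in, 3.5 mm before its hard end.
- catch (a joint): Small steel catch, 6 x 8 mm, in the bottom of the groove, a sprung upright slide: 0 m = fully up, 0.006 m = pressed down by a barrel lying on both flanks above it (its top is then level with the barrel's underside), 0.010 m = its end. It takes less than 1.5 N to hold down, and springs back to 0 by itself once the barrel has passed beyond it.
- vial: Small clear vial with a white cap, 23 mm in diameter, 58 mm high, standing on the table; a bystander. Origin at the centre of its underside.
- dish: Clear shallow lidded dish, 58 mm in diameter, 14 mm high, lying on the table; a bystander. Origin at the centre of its underside.

How it is judged:
By the outcome, as a careful person would: the job done as asked, in the order asked, and still so for the second after the job is handed in, with the robot touching nothing.
It also fails if it takes over 51 s, if anything falls off the work surface, if the arm or the gripper's body presses on something with over 40 N, if the wrist force passes 120 N, or if a joint passes its speed limit or range.

## Robot

A 6-joint arm with a two-finger parallel gripper is mounted at the origin on a cart in front of the work surface, level with it; the furniture and walls round the work are solid. World frame = base frame: x ahead of the robot, y to its left, z up, the work surface at z = 0. Lengths are in m, angles in rad, forces in N, time in s.
With the tool pointing down it reaches from about 0.3 to 0.75 m from the base axis. Payload 8.5 kg.
Tool frame: the origin (TCP) lies between the finger pads; the fingertips stand 19 mm ahead of it and the grasp point (between the pads) is the TCP; z points along the fingers, y is the direction in which the jaws open and shut (so a half turn about z gives the same grasp; the last joint's range is limited). The gripper opens to 85 mm and grips with 20 to 120 N. Pads are 22 mm wide; open, the fingers measure 114 mm over their backs; the gripper's body (76 mm by 85 mm) begins 54 mm behind the grasp point. The pads swing forward as they close: fully open they stand 13 mm farther back than shut.
Start: joints at [-1.373, 0.381, 1.297, -0, 1.464, -0.215], TCP at [0.221, -0.504, 0.25] pointing down, gripper open.
Joint ranges: [-3.11, 3.11], [-0.89, 2.33], [0.22, 2.48], [-1.42, 4.56], [0.17, 2.85], [-2.88, 2.88]. Speed limits (rad/s): [2.39, 2.39, 3.14, 3.14, 3.14, 3.14].

## Interface

Orientations are given as a unit quaternion [x, y, z, w].
In Python, from plant import sense, capture, hand_in gives the robot as it stands.
- The arm moves only by the shell command python3 -m jog 'ROWS' [OPENING] [FORCE]. ROWS is JSON, a list of rows, each a list of 2 entries, a list of its own where there are three numbers: the shift along the tool's x, y, z in cm, then the turn about the tool's z in rad. A call has 1 to 12 rows; each row shifts and turns the commanded pose from where the row before left it, along the tool's axes as they then stand; what a row does not reach is not made up. A row lasts 1/10 s, in which the tool goes at most 50 mm and 8.59 degrees, less where a joint would pass 70% of its speed; a pose out of reach is approached as far as the arm can. A call is refused whole if a number of a shift passes 5 or a number of a turn 0.15, either way. A call with a gripper value outside its range is refused whole. OPENING is the closure, from 0 (fully open) to 1 (shut), set as the call begins (- or left out, the last holds). The fingers move at their own pace and stop on an object; FORCE is the grip in N (left out, the last holds). Time passes only in rows, so rows that do not move let the fingers close. It gives the time, the measured TCP pose, the force and the opening at its end, in the units of the state.
- sense(): the state, without advancing time (a new reading comes with each control period).
- capture(name): name is "side" or "top"; returns a dict with "img" (400x640x3 uint8, blue, green, red), "depth" (400x640 float32, m along the optical axis (not along the pixel's ray), 0 where there is no reading), "camera_matrix" (3x3 intrinsics, pixels), "D" ([k1, k2, p1, p2, k3] as OpenCV has them; the pictures are not rectified), "rvec" (rotation vector, rad) and "tvec" (3), from world to camera coordinates, as OpenCV has them. Camera axes: x right, y down, z forward; pixel columns grow to the right and rows downward; lengths in m; the calibration is good to about 2 mm. A picture is of the moment at which its call begins.
- hand_in(): hands the job in, once; it reports no verdict.
The state is a dict: "time_s": time; "joint_pos": joint angles; "qvel": joint speeds; "joint_torque": joint torques, N m; "ee_pos": TCP position; "orientation": TCP orientation; "force": force on the tool from outside, world axes, zero at the start; "moment": the same for the moment, N m; "width": finger opening in m.
Only numpy, scipy, OpenCV 4.12 (cv2) and the standard library are available. Lean on these libraries where they do the work, as an engineer would, in place of code of your own. Each camera call takes 0.05 s, during which the arm holds its last target. There are 200 camera calls.

## Working session

There is one attempt and no reset: what is moved stays moved. The work goes in short steps, Python scripts to look and compute and a shell command to move; the robot and the scene stay as the last step left them, time stands still between calls to the robot, and variables do not carry over. Pictures are saved under pics/ and viewed, about 8 in all and at most 12, crops included, and the job is handed in when it is done.

```bash
mkdir -p pics
cat > h.py <<'E'
import numpy as np, cv2
from plant import sense, capture
def shot(n):
    c=capture(n); return c
def world(c,uv,z=None):
    K,D=np.array(c["camera_matrix"]),np.array(c["D"]);R=cv2.Rodrigues(np.array(c["rvec"]))[0];t=np.array(c["tvec"]).ravel()
    p=cv2.undistortPoints(np.array(uv,float).reshape(-1,1,2),K,D).reshape(-1,2)
    d=np.c_[p,np.ones(len(p))]
    if z is None:
        dep=np.array([c["depth"][int(round(v)),int(round(u))] for u,v in np.array(uv).reshape(-1,2)])
        return (d*dep[:,None]-t)@R
    o=-R.T@t; w=d@R
    return o+w*((z-o[2])/w[:,2])[:,None]
def cloud(c):
    v,u=np.mgrid[0:400,0:640]; uv=np.c_[u.ravel(),v.ravel()]
    P=world(c,uv).reshape(400,640,3); P[c["depth"]==0]=np.nan
    return P
E
python3 - <<'E'
from h import *
for n in("top","side"):
    c=shot(n); cv2.imwrite(f"pics/{n}0.png",c["img"]); np.savez(f"{n}0.npz",**c)
    R=cv2.Rodrigues(np.array(c["rvec"]))[0];print(n,-R.T@np.array(c["tvec"]).ravel())
s=sense();print(s["time_s"],s["ee_pos"],s["orientation"],s["force"],s["width"])
E
```

```text
top [ 0.41735964 -0.14894727  0.89920256]
side [ 0.35252099 -0.7749363   0.54421654]
0.1 [ 0.22059623 -0.50355863  0.24978694] [ 9.78774860e-01  2.04937371e-01  2.29433811e-05 -6.68083515e-04] [0.09304213 0.06202611 0.18242372] 0.08541709492319108
```

View pics/top0.png

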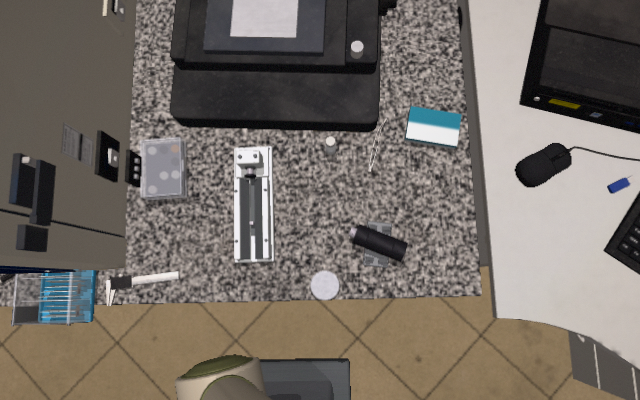

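View pics/side0.png

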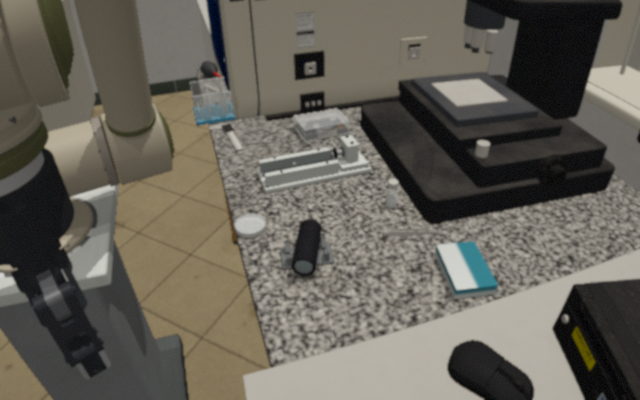

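The top view shows the nest upright at (252,205) with its stop at the top, the barrel in its rest at (378,243), the dish at (325,285) and the vial at (331,141). I'll zoom in on the barrel ends and measure.

Run:
```python
from h import *
T=dict(np.load("top0.npz"));S=dict(np.load("side0.npz"))
a=cv2.resize(T["img"][130:280,225:425],None,fx=4,fy=4,interpolation=cv2.INTER_CUBIC)[:, :800]
b=cv2.resize(S["img"][210:285,280:340],None,fx=4,fy=4,interpolation=cv2.INTER_CUBIC)
a[0:300,560:800]=b[:300,:240]
cv2.imwrite("pics/zoom.png",a)
P=cloud(T)
print("table z",np.nanmedian(P[240:260,290:330,2]))
g=T["img"].astype(int)
# barrel
m=np.zeros((400,640),bool);m[215:275,335:420]=1
m&=(P[...,2]>0.042)
q=P[m];c=q[:,:2].mean(0);u,s,vt=np.linalg.svd(q[:,:2]-c,full_matrices=False);t=(q[:,:2]-c)@vt[0];w=(q[:,:2]-c)@vt[1]
print("barrel",c,vt[0],np.percentile(t,[0.5,99.5]),np.percentile(w,[1,99]),np.percentile(q[:,2],[50,99]),len(q))
# dark mask of barrel
dm=np.zeros((400,640),np.uint8);dm[215:275,335:420]=(g.max(2)<60)[215:275,335:420]
n,l,st,ce=cv2.connectedComponentsWithStats(dm);k=1+st[1:,4].argmax()
r=cv2.minAreaRect(np.argwhere(l==k)[:,::-1].astype(np.float32));bp=cv2.boxPoints(r);print(bp,world(T,bp,0.037))
# nest
m=np.zeros((400,640),bool);m[140:270,225:280]=1
m&=(P[...,2]>0.033)&(P[...,2]<0.046)
r=cv2.minAreaRect(P[m][:,:2].astype(np.float32));print("nest upper",r,cv2.boxPoints(r))
m=np.zeros((400,640),np.uint8);m[140:270,225:280]=(P[...,2]>0.006)[140:270,225:280]
n,l,st,ce=cv2.connectedComponentsWithStats(m);k=1+st[1:,4].argmax()
Q=np.argwhere(l==k)[:,::-1].astype(np.float32);r=cv2.minAreaRect(Q);print(r,cv2.boxPoints(r).tolist(),world(T,cv2.boxPoints(r),0.012))
for uv in[(237,250),(252,250),(252,215),(237,170),(249,158),(268,250)]:print(uv,world(T,[uv]))
for n,uv,z in(("vial",(331,141),.058),("dish",(325,285),.014)):print(n,world(T,[uv],z))
```

```text
table z -0.0008826298074291762
barrel [ 0.49346449 -0.23233563] [0.3995621  0.91670613] [-0.04975775  0.04922309] [-0.01228323  0.0124095 ] [0.0447873 0.048511 ] 611
[[347.73804 246.3892 ]
 [355.00952 222.6356 ]
 [409.90594 239.44063]
 [402.63446 263.1942 ]] [[ 0.4857185  -0.17100532  0.037     ]
 [ 0.53152338 -0.18672975  0.037     ]
 [ 0.4957829  -0.29101497  0.037     ]
 [ 0.45074228 -0.2746095   0.037     ]]
nest upper ((0.5709438920021057, 0.017667606472969055), (0.20435911417007446, 0.06780550628900528), 0.7321145534515381) [[ 0.46833947  0.050262  ]
 [ 0.4692059  -0.01753797]
 [ 0.67354834 -0.01492678]
 [ 0.6726819   0.05287319]]
((253.5, 204.5), (115.0, 39.0), 90.0) [[234.0, 147.0], [273.0, 147.0], [273.0, 262.0], [234.0, 262.0]] [[ 0.7012487   0.05800057  0.012     ]
 [ 0.69821576 -0.02379567  0.012     ]
 [ 0.4607194  -0.0222502   0.012     ]
 [ 0.46269863  0.05601051  0.012     ]]
(237, 250) [[0.48420817 0.04360732 0.04103398]]
(252, 250) [[0.4856138  0.01969266 0.01272872]]
(252, 215) [[0.55597943 0.01921927 0.01564283]]
(237, 170) [[0.64857761 0.04871802 0.0234251 ]]
(249, 158) [[0.65999693 0.01530455 0.06804937]]
(268, 250) [[ 0.4828264  -0.01640084  0.03816566]]
vial [[ 0.69171592 -0.14483151  0.058     ]]
dish [[ 0.41320147 -0.12454866  0.014     ]]
```

View pics/zoom.png

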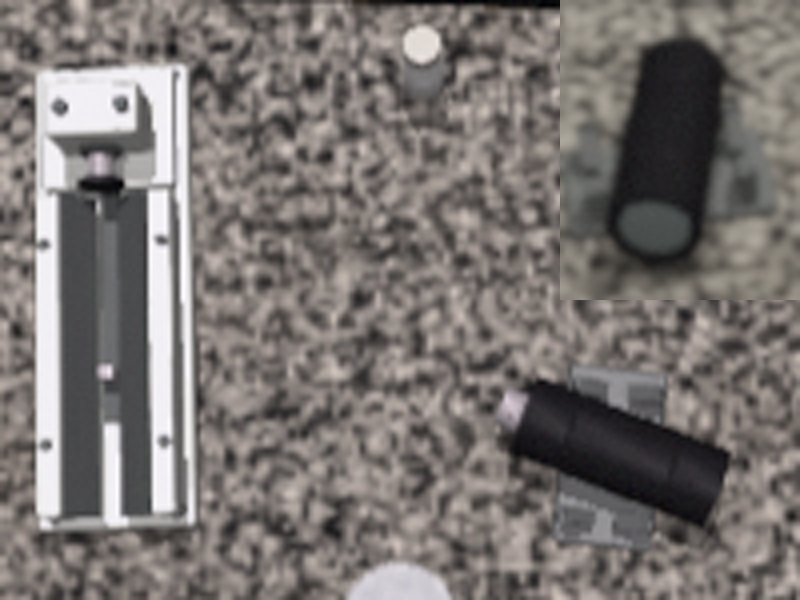

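The zoom shows the stub on the barrel's left end at zoom (513,408) and the lens on the right (-y) end. The catch is at zoom (105,372) and the plunger face at (102,188). I'll refine the barrel axis, groove line and rail shift next.

Run:
```python
from h import *
from scipy.optimize import least_squares
T=dict(np.load("top0.npz"));P=cloud(T);g=T["img"].astype(int)
m=np.zeros((400,640),bool);m[215:275,335:420]=1
m&=(P[...,2]>0.036)&(g.max(2)<80);q=P[m]
def f(p):
    n=np.array([-np.sin(p[1]),np.cos(p[1])]);return np.hypot(q[:,:2]@n-p[0],q[:,2]-p[2])-.02
r=least_squares(f,[0.0,1.2,.037],loss="soft_l1",f_scale=.001);p=r.x
u=np.array([np.cos(p[1]),np.sin(p[1])]);n=np.array([-u[1],u[0]]);t=q[:,:2]@u
lo,hi=np.percentile(t,[.5,99.5]);print("barrel yaw",p[1],"z",p[2],"ext",hi-lo,"center",n*p[0]+u*(lo+hi)/2,np.std(f(p)))
m=np.zeros((400,640),bool);m[175:262,225:280]=1
q=P[m&(abs(P[...,2]-.04)<.003)&(g.min(2)>150)]
for s in(1,-1):
    k=q[(q[:,1]-.0175)*s>0.02];print("shoulder",s,len(k),np.polyfit(k[:,0]-.58,k[:,1],1),k[:,2].mean())
# dark flank edges per row
L=[]
for v in range(182,256):
    d=np.where(g[v,228:276].max(1)<110)[0]+228
    if len(d)>8:L.append([(d[0]+d[-1])/2,v,d[-1]-d[0]])
L=np.array(L);w=world(T,L[:,:2],.040);print("flank mid",np.polyfit(w[:,0]-.58,w[:,1],1),np.median(L[:,2]))
print("flank rows: start",g[248:266,240].max(1),"end",g[170:186,243].max(1))
print("catch",world(T,[(251.2,223)],.036),"plunger",world(T,[(250.5,177)],.054),P[174:182,250])
print(world(T,[(240,259.5),(243,177.5)],.03))
```

```text
barrel yaw 1.185070189635695 z 0.062110386605369494 ext 0.09836934524865946 center [ 0.49219612 -0.23237585] 0.004446374599623817
shoulder 1 410 [0.00993738 0.04591191] 0.03917276074976402
shoulder -1 395 [ 0.01319629 -0.0097693 ] 0.039142540048453765
flank mid [0.03494666 0.01315651] 41.0
flank rows: start [118 119 118 120 121 122 123 123 124 124 110  98 145 163 123  93  93  92] end [171 167 167 165 163 169 156 123  88  72  73  74  76  73  73  76]
catch [[0.53690902 0.01690933 0.036     ]] plunger [[0.62544163 0.01499963 0.054     ]] [[0.63229162 0.01659463 0.05096848]
 [0.63022204 0.0165547  0.05114629]
 [0.62862526 0.01688401 0.04943222]
 [0.62856104 0.0184331  0.04146744]
 [0.62897199 0.02039143 0.03140505]
 [0.62994161 0.02283853 0.0188374 ]
 [0.62801103 0.0229661  0.01815659]
 [0.62548052 0.02260047 0.02000351]]
[[0.46634556 0.04004068 0.03      ]
 [0.63083167 0.03489948 0.03      ]]
```

```bash
python3 -m jog '[[[4.47,-1.74,0],0],[[4.47,-1.74,0],0],[[4.47,-1.74,0],0],[[4.47,-1.74,0],0],[[4.47,-1.74,0],0],[[4.47,-1.74,0],0],[[4.47,-1.74,0],0],[[4.47,-1.74,0],0]]' 0 60
python3 -m jog '[[[0,0,1.6],-0.129],[[0,0,1.6],-0.129],[[0,0,1.6],-0.129],[[0,0,1.6],-0.129],[[0,0,1.6],-0.129],[[0,0,1.6],-0.129],[[0,0,0],0],[[0,0,0],0],[[0,0,0],0]]'
cat >> h.py <<'E'
def to(x,y,z,yaw):
    s=sense();o=s["orientation"];from scipy.spatial.transform import Rotation as Ro
    M=Ro.from_quat(o).as_matrix();psi=np.arctan2(M[1,0],M[0,0]);d=np.array([x,y,z])-s["ee_pos"]
    print("t",s["time_s"],"pos",np.round(s["ee_pos"],4),"yaw",round(psi,4),"tilt",np.round(M[:,2],3),"F",np.round(s["force"],2),"w",s["width"])
    print("tool shift cm",np.round(M.T@d*100,2),"turn",-((yaw-psi+np.pi)%(2*np.pi)-np.pi))
E
python3 - <<'E'
from h import *
to(.492,-.2325,.0465,1.187)
c=shot("top");np.savez("top1.npz",**c);s=shot("side");np.savez("side1.npz",**s)
cv2.imwrite("pics/c1.png",np.vstack([cv2.resize(c["img"][190:290,320:450],None,fx=3,fy=3),cv2.resize(s["img"][170:270,240:370],None,fx=3,fy=3)]))
E
```

```text
time_s: 0.9
ee_pos: [0.4934, -0.2311, 0.2501]
orientation: [0.979, 0.205, -0.0, -0.0]
force: [0.2, -0.9, 0.6]
width: 0.0858
time_s: 1.8
ee_pos: [0.4927, -0.233, 0.1552]
orientation: [0.83, 0.558, 0.0, 0.001]
force: [0.4, -0.2, -1.0]
width: 0.0854
t 1.8 pos [ 0.4927 -0.233   0.1552] yaw 1.1843 tilt [ 0.001 -0.001 -1.   ] F [ 0.43 -0.2  -0.97] w 0.08536639646817992
tool shift cm [ 0.03 -0.1  10.87] turn -0.002687697996316629
```

View pics/c1.png

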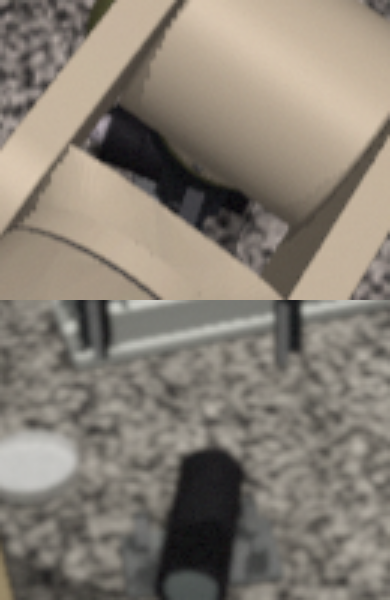

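The top crop is mostly hidden by the arm. The side crop shows the open fingers (crop x≈95 and 290) straddling the barrel (x≈205). I'll descend and grasp.

```bash
python3 -m jog '[[[0,-0.1,2.7],0],[[0,0,2.7],0],[[0,0,2],0],[[0,0,1.4],0],[[0,0,1],0],[[0,0,0.7],0],[[0,0,0.4],0],[[0,0,0],0],[[0,0,0],0]]' 0 60
python3 -m jog '[[[0,0,0],0],[[0,0,0],0],[[0,0,0],0],[[0,0,0],0],[[0,0,0],0],[[0,0,0],0],[[0,0,0],0],[[0,0,0],0],[[0,0,0],0],[[0,0,0],0]]' 1 40
python3 - <<'E'
from h import *
to(.492,-.2325,.0465,1.187)
s=shot("side");cv2.imwrite("pics/c2.png",cv2.resize(s["img"][170:290,230:380],None,fx=4,fy=4,interpolation=cv2.INTER_CUBIC))
E
```

```text
time_s: 2.8
ee_pos: [0.4917, -0.2326, 0.0458]
orientation: [0.829, 0.559, 0.0, 0.0]
force: [-0.8, 0.1, 0.1]
width: 0.0853
time_s: 3.8
ee_pos: [0.4918, -0.2327, 0.046]
orientation: [0.829, 0.559, 0.0, 0.001]
force: [0.3, 0.5, 5.5]
width: 0.0376
t 3.8 pos [ 0.4918 -0.2327  0.046 ] yaw 1.1867 tilt [ 0.001 -0.001 -1.   ] F [0.28 0.51 5.54] w 0.037570828465128506
tool shift cm [ 0.03  0.01 -0.05] turn -0.00025276183842803945
```

View pics/c2.png

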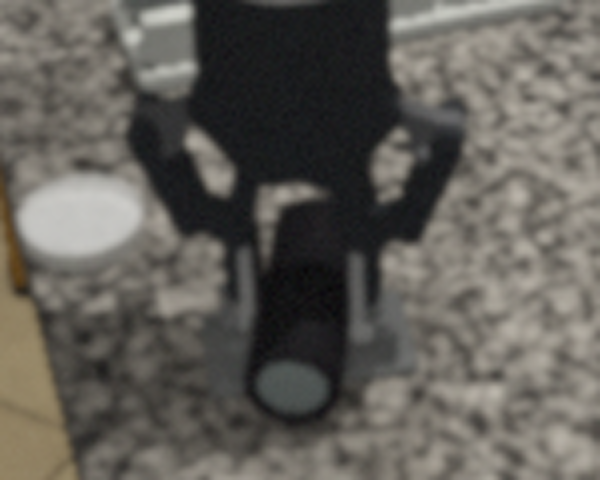

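```bash
python3 - <<'E'
from h import *
S=dict(np.load("side0.npz"))
yaw=1.187;u=np.array([np.cos(yaw),np.sin(yaw),0]);n=np.array([u[1],-u[0],0]);c=np.array([.4918,-.2327,0])
def pr(X):
    p=cv2.projectPoints(np.array(X),S["rvec"],S["tvec"],S["camera_matrix"],S["D"])[0].reshape(-1,2);return np.round((p-[230,170])*4)
for s in(1,-1):
    for z in(.022,.027,.032,.037,.044):print(s,z,pr([c+s*.0205*n-u*.011+[0,0,z]]))
print("lens c",pr([c-u*.05+[0,0,.037]]),"top of lens edge",pr([c-u*.05+[0,0,.057]]))
E
python3 -m jog '[[[0,0,-0.3],0],[[0,0,-0.3],0],[[0,0,-0.2],0],[[0,0,0],0],[[0,0,0],0]]' 1 40
```

```text
1 0.022 [[352. 335.]]
1 0.027 [[352. 326.]]
1 0.032 [[352. 318.]]
1 0.037 [[352. 309.]]
1 0.044 [[351. 296.]]
-1 0.022 [[256. 331.]]
-1 0.027 [[255. 323.]]
-1 0.032 [[254. 314.]]
-1 0.037 [[254. 305.]]
-1 0.044 [[253. 293.]]
lens c [[293. 373.]] top of lens edge [[291. 337.]]
time_s: 4.35
ee_pos: [0.4913, -0.2324, 0.0532]
orientation: [0.829, 0.559, -0.0, -0.0]
force: [-0.6, 1.0, -3.4]
width: 0.0378
```

Run:
```python
from h import *
s0=sense();print(s0["moment"],s0["force"])
c=shot("side");g=c["img"].astype(int)
cv2.imwrite("pics/c3.png",cv2.resize(c["img"][170:290,230:380],None,fx=4,fy=4,interpolation=cv2.INTER_CUBIC))
h=cv2.cvtColor(c["img"],cv2.COLOR_BGR2GRAY);roi=h[250:276,288:318];print(roi[::3,::3])
m=np.zeros(h.shape,np.uint8);m[252:276,290:315]=(roi[2:26,2:27]>65)
n,l,st,ce=cv2.connectedComponentsWithStats(m);print(st,ce)
for k in range(1,n):
    if st[k,4]>40:
        w=world(c,[ce[k]],.0442)[0];d=w[:2]-s0["ee_pos"][:2];u=np.array([np.cos(1.187),np.sin(1.187)]);print(w,"along lens dir",-d@u,"lat",d@[u[1],-u[0]])
```

```text
[-0.09854049 -0.00420246 -0.01047252] [-0.57266988  0.98137602 -3.35084695]
[[78 68 19 16 19 27 35 31 23 31]
 [64 52 19 21 32 30 31 27 25 41]
 [75 47 23 30 37 37 30 31 28 40]
 [67 32 45 81 84 86 78 47 23 39]
 [62 27 71 83 83 84 83 81 27 51]
 [70 32 57 78 82 80 82 79 29 57]
 [69 64 33 53 76 75 70 48 28 47]
 [85 84 76 47 28 31 30 39 75 70]
 [50 57 75 75 63 40 59 77 78 87]]
[[     0      0    640    400 255772]
 [   290    252      1      1      1]
 [   294    258     17     12    155]
 [   290    268     10      8     42]
 [   308    270      7      6     30]] [[319.51577577 199.44070891]
 [290.         252.        ]
 [302.1483871  263.04516129]
 [293.83333333 272.30952381]
 [311.56666667 273.        ]]
[ 0.46998949 -0.28492105  0.0442    ] along lens dir 0.0567156981515599 lat -0.00010284306303958456
[ 0.45230107 -0.300162    0.0442    ] along lens dir 0.07747117820073084 lat -0.01079754898618074
```

View pics/c3.png

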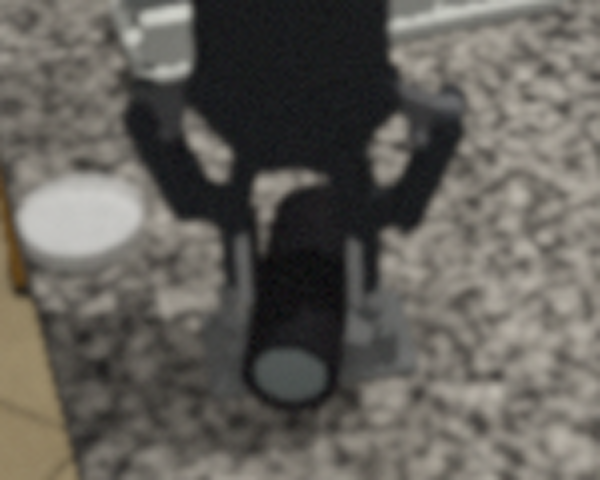

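The lens face is about 57 mm from the TCP, so the grip is about 6 mm off centre, and the tips sit too low for the nest's shoulders. I'll set the barrel back and regrip 3 mm higher and centred.

```bash
python3 -m jog '[[[0,0,0.3],0],[[0,0,0.3],0],[[0,0,0.12],0],[[0,0,0],0],[[0,0,0],0]]' 1 40
python3 -m jog '[[[0,0,0],0],[[0,0,0],0],[[0,0,0],0],[[0,0,0],0],[[-0.3,0,-0.15],0],[[-0.3,0,-0.15],0],[[0,0,0],0],[[0,0,0],0]]' 0.25 40
python3 -m jog '[[[0,0,0],0],[[0,0,0],0],[[0,0,0],0],[[0,0,0],0],[[0,0,0],0],[[0,0,0],0]]' 1 40
python3 -m jog '[[[0,0,-0.3],0],[[0,0,-0.3],0],[[0,0,-0.2],0],[[0,0,0],0],[[0,0,0],0]]' 1 40
python3 - <<'E'
from h import *
s0=sense();print(s0["ee_pos"],s0["moment"],s0["force"])
c=shot("side");h=cv2.cvtColor(c["img"],cv2.COLOR_BGR2GRAY)
m=np.zeros(h.shape,np.uint8);m[252:276,290:315]=(h[252:276,290:315]>65)
n,l,st,ce=cv2.connectedComponentsWithStats(m)
for k in range(1,n):
    if st[k,4]>80:
        w=world(c,[ce[k]],.0442)[0];d=w[:2]-s0["ee_pos"][:2];u=np.array([np.cos(1.187),np.sin(1.187)]);print(st[k],ce[k],w,"along lens dir",-d@u,"lat",d@[u[1],-u[0]])
E
```

```text
time_s: 4.9
ee_pos: [0.4913, -0.2323, 0.0461]
orientation: [0.829, 0.559, -0.0, -0.0]
force: [-1.4, 0.7, -1.0]
width: 0.0376
time_s: 5.7
ee_pos: [0.4891, -0.2382, 0.0492]
orientation: [0.829, 0.559, 0.0, 0.0]
force: [-0.3, 0.5, -0.4]
width: 0.0643
time_s: 6.3
ee_pos: [0.489, -0.2379, 0.0495]
orientation: [0.829, 0.559, -0.0, -0.0]
force: [-2.2, 0.8, 5.4]
width: 0.0358
time_s: 6.8
ee_pos: [0.4891, -0.2379, 0.057]
orientation: [0.829, 0.559, -0.0, -0.0]
force: [-0.7, -0.5, -3.7]
width: 0.0361
[ 0.48913559 -0.23794728  0.05702463] [-0.08412685 -0.0112958  -0.00835734] [-0.71116447 -0.52654833 -3.67281335]
[294 257  17  12 159] [302.11320755 262.67295597] [ 0.47016427 -0.28410753  0.0442    ] along lens dir 0.049905761510162634 lat -0.00030675843287507717
```

```bash
python3 -m jog '[[[0,0,-1],0],[[0,0,-2],0],[[0,0,-3],0],[[0,0,-3],0],[[0,0,-1.5],0],[[0,0,0],0]]' 1 40
python3 -m jog '[[[1.2,-0.1,0],0],[[2.4,-0.2,0],0],[[3.3,-0.3,0],0],[[3.3,-0.3,0],0],[[3.3,-0.3,0],0],[[3.3,-0.3,0],0],[[3.3,-0.3,0],0],[[3.3,-0.3,0],0],[[2.1,-0.15,0],0],[[1.1,-0.1,0],0]]'
python3 -m jog '[[[0,0,0],-0.08],[[0,0,0],-0.13],[[0,0,0],-0.14],[[0,0,0],-0.14],[[0,0,0],-0.14],[[0,0,0],-0.14],[[0,0,0],-0.14],[[0,0,0],-0.14]]'
python3 -m jog '[[[0,0,0],-0.14],[[0,0,0],-0.14],[[0,0,0],-0.14],[[0,0,0],-0.14],[[0,0,0],-0.14],[[0,0,0],-0.14],[[0,0,0],-0.076],[[0,0,0],0],[[0,0,0],0],[[0,0,0],0]]'
python3 - <<'E'
from h import *
to(.5675,.018,.062,3.153)
for n in("side",):
    c=shot(n);np.savez(n+"2.npz",**c);cv2.imwrite("pics/c4.png",cv2.resize(c["img"][60:220,230:430],None,fx=4,fy=4,interpolation=cv2.INTER_CUBIC)[:600])
E
```

```text
time_s: 7.45
ee_pos: [0.4899, -0.2385, 0.1648]
orientation: [0.829, 0.559, 0.001, 0.002]
force: [-0.3, 0.1, -3.3]
width: 0.036
time_s: 8.45
ee_pos: [0.5666, 0.0199, 0.1607]
orientation: [0.828, 0.56, -0.001, -0.001]
force: [-0.9, 0.0, -3.5]
width: 0.036
time_s: 9.25
ee_pos: [0.5665, 0.0173, 0.1612]
orientation: [0.435, 0.901, -0.0, -0.001]
force: [1.2, 0.5, -3.7]
width: 0.0361
time_s: 10.25
ee_pos: [0.5669, 0.0174, 0.1618]
orientation: [-0.005, 1.0, 0.0, -0.0]
force: [0.7, -0.5, -3.1]
width: 0.0361
t 10.25 pos [0.5669 0.0174 0.1618] yaw -3.1322 tilt [-0.001  0.    -1.   ] F [ 0.7  -0.47 -3.06] w 0.03612629662636204
tool shift cm [-0.07  0.06  9.98] turn -0.0020290859752432056
```

View pics/c4.png

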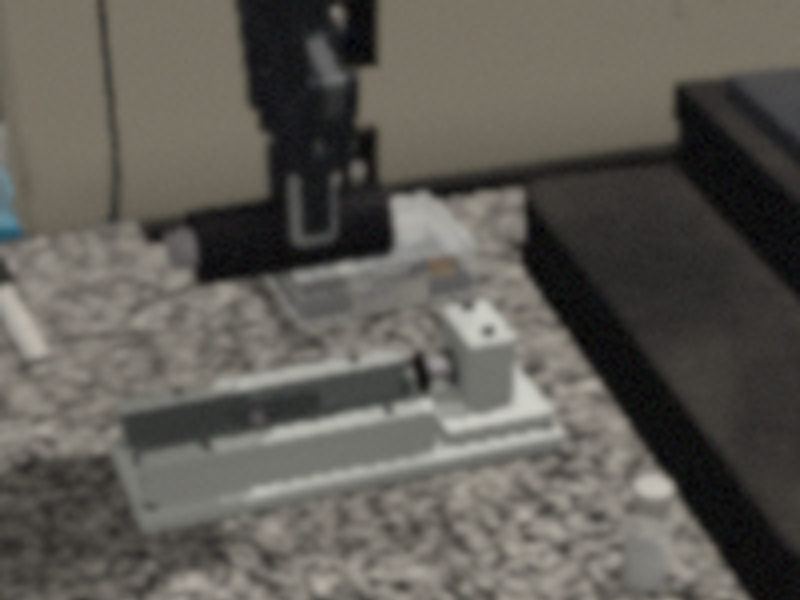

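The crop shows the barrel above the groove, stub at (182,247) and lens end at (388,222) pointing to the stop. The pad tips end near (315,245), above the barrel's underside. I'll check pitch and lateral position by projection before lowering.

Run:
```python
from h import *
S=dict(np.load("side2.npz"));g=cv2.cvtColor(S["img"],cv2.COLOR_BGR2GRAY)
c=np.array([.5669,.0174,.1495]);u=np.array([1,.0095,0])
def pr(X):
    p=cv2.projectPoints(np.array(X),S["rvec"],S["tvec"],S["camera_matrix"],S["D"])[0].reshape(-1,2);return np.round((p-[230,60])*4,1)
print("stub end",pr([c-.062*u]),"lens",pr([c+.05*u]))
R=cv2.Rodrigues(S["rvec"])[0];o=-R.T@S["tvec"].ravel()
v=(c-o)/np.linalg.norm(c-o);n=np.cross(u,v);n/=np.linalg.norm(n)
for t in(-.045,-.025,.03,.047):
    a=pr([c+t*u+.02*n,c+t*u-.02*n]);x=int(round(a[0,0]/4+230));col=g[85:140,x];d=np.where(col<50)[0]+85
    print(t,a.tolist(),"dark at col",x,(d.min()-60)*4,(d.max()-60)*4)
# scene check of nest in side view: catch and plunger rim
print("catch nominal+4.5",pr([[.581-.0465,.0177,.036]]),"plunger",pr([[.6285,.0185,.042]]),"stop top corner etc")
```

```text
stub end [[181.2 231.5]] lens [[394.6 197.3]]
-0.045 [[207.7, 186.1], [221.1, 265.9]] dark at col 282 208 276
-0.025 [[246.6, 180.0], [259.7, 259.5]] dark at col 292 204 276
0.03 [[351.3, 163.9], [363.6, 242.3]] dark at col 318 100 252
0.047 [[383.0, 159.1], [395.1, 237.1]] dark at col 326 192 248
catch nominal+4.5 [[250.4 413.8]] plunger [[415.8 373.4]] stop top corner etc
```

Run:
```python
from h import *
S=dict(np.load("side2.npz"));P=cloud(S)
from scipy.optimize import least_squares
m=np.zeros((400,640),bool);m[100:135,276:330]=1
m&=(P[...,2]>.10)&(P[...,2]<.19)&(abs(P[...,1]-.01)<.04)
q0=P[m]
for a,b in((.505,.54),(.59,.622)):
    q=q0[(q0[:,0]>a)&(q0[:,0]<b)]
    f=lambda p:np.hypot(q[:,1]-p[0],q[:,2]-p[1])-.02
    r=least_squares(f,[.02,.14],loss="soft_l1",f_scale=.001);print(a,len(q),r.x,np.std(f(r.x)),np.percentile(q[:,2],[1,50,99]),q[:,1].min())
print("x ext",np.percentile(q0[:,0],[.5,1,50,99,99.5]))
for v in range(104,128,2):print(v,np.round(P[v,309],4),S["img"][v,309])
t=dict(np.load("side0.npz"));Q=cloud(t);print("shoulder near z check",Q[112+58,290],Q[165,300])
```

```text
0.505 355 [0.01923062 0.13961976] 0.0030303095913822974 [0.12359893 0.14791863 0.16062263] -0.004435493507751321
0.59 186 [0.01859388 0.14007026] 0.0013053415476068685 [0.12475511 0.14898194 0.16090764] -0.004212239550091955
x ext [0.50538276 0.50631857 0.55607479 0.6083049  0.60894484]
104 [ 0.5665 -0.0144  0.1831] [25 25 25]
106 [ 0.568  -0.0085  0.1761] [24 27 25]
108 [ 0.5666 -0.013   0.1741] [27 27 24]
110 [ 0.5672 -0.0105  0.1686] [26 23 22]
112 [ 0.566  -0.0142  0.1662] [24 23 24]
114 [ 0.5677 -0.0076  0.1587] [21 21 18]
116 [ 0.5666 -0.0109  0.156 ] [26 25 23]
118 [ 0.5665 -0.0108  0.1516] [52 52 52]
120 [ 0.5682 -0.0042  0.1439] [62 63 64]
122 [ 0.5689 -0.0012  0.1379] [25 24 22]
124 [0.5697 0.002  0.1317] [19 14 14]
126 [0.5709 0.0068 0.1247] [76 79 79]
shoulder near z check [ 0.52113627 -0.01257738  0.04072188] [ 0.54563802 -0.00221039  0.0416389 ]
```

The depth fit shows the barrel level with its axis at z≈0.140, about 22 mm below the TCP, so it is held by the pad tips. Its centre is at x≈0.56, 1 mm off in y. Lying on the flanks should put the TCP at about z=0.071. I'll lower fast, then feel for contact.

```bash
python3 -m jog '[[[0,-0.1,1],0],[[0,0,2],0],[[0,0,2],0],[[0,0,1.5],0],[[0,0,1],0],[[0,0,0.5],0],[[0,0,0.3],0],[[0,0,0],0],[[0,0,0],0]]' 1 40
python3 -m jog '[[[0,0,0.15],0],[[0,0,0.15],0],[[0,0,0],0],[[0,0,0],0]]'
python3 -m jog '[[[0,0,0.1],0],[[0,0,0.1],0],[[0,0,0],0],[[0,0,0],0]]'
```

```text
time_s: 11.2
ee_pos: [0.5673, 0.0164, 0.0797]
orientation: [-0.006, 1.0, -0.0, 0.001]
force: [0.4, 0.1, -2.8]
width: 0.0358
time_s: 11.6
ee_pos: [0.5671, 0.0164, 0.0762]
orientation: [-0.006, 1.0, -0.0, 0.0]
force: [0.3, 0.7, -2.7]
width: 0.036
time_s: 12.0
ee_pos: [0.5671, 0.0166, 0.0742]
orientation: [-0.006, 1.0, 0.0, 0.0]
force: [-0.5, 3.1, -0.7]
width: 0.0362
```

```bash
python3 -m jog '[[[0,0.08,0],0],[[0,0,0.1],0],[[0,0,0],0],[[0,0,0],0]]'
python3 -m jog '[[[0,0,0.1],0],[[0,0,0],0],[[0,0,0],0]]'
```

```text
time_s: 12.4
ee_pos: [0.5672, 0.0174, 0.0734]
orientation: [-0.006, 1.0, 0.0, 0.0]
force: [-0.8, 2.7, 3.6]
width: 0.036
time_s: 12.7
ee_pos: [0.5673, 0.0176, 0.0731]
orientation: [-0.006, 1.0, 0.0, 0.001]
force: [-2.3, 5.2, 8.3]
width: 0.036
```

```bash
python3 -m jog '[[[0,0.08,0],0],[[0,0,0],0],[[0,0,0],0]]'
python3 -m jog '[[[0,0,0],0],[[0,0,0],0],[[0,0,0],0],[[0,0,0],0],[[0,0,0],0],[[0,0,0],0]]' 0.25
python3 - <<'E'
from h import *
from scipy.optimize import least_squares
to(.56,.018,.0605,3.153)
c=shot("side");P=cloud(c)
cv2.imwrite("pics/c5.png",cv2.resize(c["img"][110:220,250:410],None,fx=4,fy=4,interpolation=cv2.INTER_CUBIC))
m=np.zeros((400,640),bool);m[140:190,260:345]=1
q0=P[m&(P[...,2]>.044)&(P[...,2]<.08)&(abs(P[...,1]-.018)<.03)]
q0=q0[q0[:,0]<.625]
print("x ext",np.percentile(q0[:,0],[.5,1,99,99.5]))
for a,b in((.515,.54),(.58,.605)):
    q=q0[(q0[:,0]>a)&(q0[:,0]<b)]
    f=lambda p:np.hypot(q[:,1]-p[0],q[:,2]-p[1])-.02
    r=least_squares(f,[.02,.05],loss="soft_l1",f_scale=.001);print(a,len(q),r.x,np.percentile(q[:,2],99))
E
```

```text
time_s: 13.0
ee_pos: [0.5674, 0.0178, 0.073]
orientation: [-0.006, 1.0, -0.0, 0.001]
force: [-1.8, 1.9, 8.3]
width: 0.036
time_s: 13.6
ee_pos: [0.567, 0.018, 0.0721]
orientation: [-0.006, 1.0, -0.0, -0.0]
force: [-0.2, 0.5, 0.0]
width: 0.0639
t 13.6 pos [0.567  0.018  0.0721] yaw -3.1305 tilt [-0. -0. -1.] F [-0.23  0.54  0.01] w 0.06389331218233182
tool shift cm [0.7  0.01 1.16] turn -0.0003313177818284885
x ext [0.4980856  0.49819446 0.60912974 0.60947801]
0.515 196 [0.01880359 0.05075934] 0.07175889059470464
0.58 144 [0.01944522 0.05034509] 0.07140295532275227
```

View pics/c5.png

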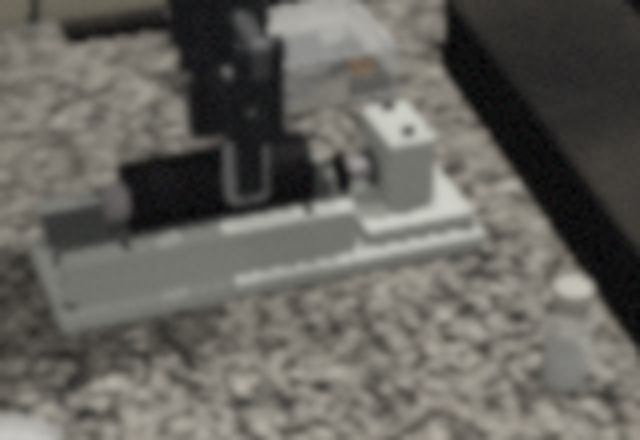

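The crop shows the barrel lying in the groove: stub at (118,195), lens end at (320,175), plunger at (350,170). The fit gives an axis height of 50.5 mm and level. I'll rise, close the fingers, and go behind the stub to push on it.

```bash
python3 -m jog '[[[0,0,-1],0],[[0,0,-2],0],[[0,0,-2],0],[[0,0,-1],0],[[2,0,0],0],[[3.3,0,0],0],[[3,0,0],0],[[1.5,0,0],0],[[0,0,0],0]]' 0.25
python3 -m jog '[[[0,0,0],0],[[0,0,0.5],0],[[0,0,1.5],0],[[0,0,2],0],[[0,0,1.5],0],[[0,0,1],0],[[0,0,0.5],0],[[0,0,0],0],[[0,0,0],0]]' 1
python3 - <<'E'
from h import *
to(.487,.018,.061,3.153)
E
```

```text
time_s: 14.55
ee_pos: [0.4675, 0.0171, 0.1325]
orientation: [-0.006, 1.0, 0.0, -0.0]
force: [-0.6, -0.1, 0.4]
width: 0.0642
time_s: 15.45
ee_pos: [0.4694, 0.0169, 0.0625]
orientation: [-0.006, 1.0, -0.0, 0.0]
force: [0.4, 0.3, 0.1]
width: 0.0001
t 15.45 pos [0.4694 0.0169 0.0625] yaw -3.1304 tilt [ 0.001 -0.    -1.   ] F [0.44 0.33 0.1 ] w 0.00014956017639578562
tool shift cm [-1.76  0.09  0.15] turn -0.00020444010495701548
```

```bash
python3 -m jog '[[[-0.4,0.05,0.05],0],[[-0.4,0.04,0.05],0],[[-0.4,0,0],0],[[-0.2,0,0],0],[[0,0,0],0]]'
python3 -m jog '[[[-0.2,0,0],0],[[-0.2,0,0],0],[[-0.2,0,0],0],[[0,0,0],0]]'
python3 -m jog '[[[-0.2,0,0],0],[[-0.2,0,0],0],[[-0.2,0,0],0],[[0,0,0],0]]'
python3 -m jog '[[[-0.2,0,0],0],[[-0.2,0,0],0],[[-0.2,0,0],0],[[0,0,0],0]]'
```

```text
time_s: 15.95
ee_pos: [0.4834, 0.018, 0.0612]
orientation: [-0.006, 1.0, -0.0, 0.0]
force: [0.2, -1.2, 0.9]
width: 0.0002
time_s: 16.35
ee_pos: [0.4892, 0.0181, 0.0611]
orientation: [-0.006, 1.0, 0.0, -0.0]
force: [-1.1, -0.0, 0.2]
width: 0.0002
time_s: 16.75
ee_pos: [0.4954, 0.0181, 0.0611]
orientation: [-0.006, 1.0, -0.0, 0.0]
force: [-0.4, 0.2, 0.7]
width: 0.0001
time_s: 17.15
ee_pos: [0.5015, 0.0182, 0.0611]
orientation: [-0.006, 1.0, -0.0, 0.0]
force: [-0.3, -1.1, 0.3]
width: 0.0001
```

```bash
cat > bx.py <<'E'
from h import *
c=shot("side");P=cloud(c)
m=np.zeros((400,640),bool);m[140:190,255:350]=1
k=m&(P[...,2]>.054)&(P[...,2]<.08)&(abs(P[...,1]-.018)<.03)&(c["img"].max(2)<60)
q=P[k];q=q[(q[:,0]>.515)&(q[:,0]<.64)]
print("body x ext",np.percentile(q[:,0],[.5,2,98,99.5]),"top z",np.percentile(q[:,2],99),"F",np.round(sense()["force"],1),sense()["ee_pos"][0])
E
python3 bx.py
python3 -m jog '[[[-0.15,0,0],0],[[-0.15,0,0],0],[[-0.1,0,0],0]]'
python3 -m jog '[[[-0.15,0,0],0],[[-0.15,0,0],0],[[-0.1,0,0],0]]'; python3 bx.py
```

```text
body x ext [0.52316605 0.52371015 0.61977054 0.62276319] top z 0.07175971859735221 F [-0.2  0.1  0.1] 0.5013778464081985
time_s: 17.5
ee_pos: [0.5051, 0.0182, 0.0611]
orientation: [-0.006, 1.0, 0.0, -0.0]
force: [-1.7, -0.4, 0.8]
width: -0.0003
time_s: 17.8
ee_pos: [0.5083, 0.0183, 0.0611]
orientation: [-0.006, 1.0, 0.0, -0.001]
force: [-6.3, -1.2, 5.4]
width: 0.0003
body x ext [0.52994493 0.53022522 0.62551168 0.62708516] top z 0.07161008187571188 F [-4.9 -0.6  3.6] 0.5083844720602279
```

```bash
for i in 1; do python3 -m jog '[[[-0.12,0,0],0],[[-0.12,0,0],0],[[-0.12,0,0],0],[[0,0,0],0]]'; done
python3 -m jog '[[[-0.12,0,0],0],[[-0.12,0,0],0],[[-0.06,0,0],0],[[0,0,0],0]]'; python3 bx.py
```

```text
time_s: 18.25
ee_pos: [0.5116, 0.0183, 0.0611]
orientation: [-0.006, 1.0, 0.0, -0.001]
force: [-6.5, -1.1, 5.0]
width: 0.0003
time_s: 18.65
ee_pos: [0.5143, 0.0184, 0.061]
orientation: [-0.006, 1.0, 0.0, -0.002]
force: [-7.6, -0.7, 6.0]
width: 0.0002
body x ext [0.51576582 0.51727516 0.63141958 0.63317304] top z 0.07394857177448745 F [-9.3 -1.6  5.8] 0.5142740022279612
```

```bash
cat >> bx.py <<'E'
for a,b in((.536,.55),(.555,.575),(.58,.6),(.605,.62)):
    s=q[(q[:,0]>a)&(q[:,0]<b)];print(a,len(s),"top",np.round(np.percentile(s[:,2],[90,97]),4))
E
python3 bx.py
python3 -m jog '[[[-0.1,0,0],0],[[-0.1,0,0],0],[[0,0,0],0]]'; python3 -m jog '[[[-0.1,0,0],0],[[-0.1,0,0],0],[[0,0,0],0]]'; python3 bx.py
```

```text
body x ext [0.51539951 0.5171961  0.6313007  0.63375748] top z 0.07433810706823611 F [-9.2 -1.5  5.6] 0.5142880605252554
0.536 85 top [0.0703 0.0709]
0.555 111 top [0.0702 0.0709]
0.58 110 top [0.0705 0.0714]
0.605 77 top [0.0696 0.0703]
time_s: 19.05
ee_pos: [0.5161, 0.0184, 0.0611]
orientation: [-0.006, 1.0, 0.0, -0.002]
force: [-9.7, -2.4, 5.6]
width: 0.0002
time_s: 19.35
ee_pos: [0.518, 0.0184, 0.0611]
orientation: [-0.006, 1.0, 0.0, -0.002]
force: [-9.8, -1.5, 6.9]
width: 0.0001
body x ext [0.5161939  0.51778317 0.63611808 0.63848317] top z 0.07682357921920671 F [-9.6 -1.4  7.3] 0.5179484798608771
0.536 72 top [0.07  0.071]
0.555 114 top [0.0704 0.0713]
0.58 110 top [0.0704 0.0715]
0.605 80 top [0.0701 0.0709]
```

```bash
python3 -m jog '[[[-0.1,0,0],0],[[0,0,0],0]]'; python3 -m jog '[[[-0.1,0,0],0],[[0,0,0],0],[[0,0,0],0]]'
```

```text
time_s: 19.6
ee_pos: [0.5188, 0.0184, 0.061]
orientation: [-0.006, 1.0, 0.0, -0.002]
force: [-10.2, -1.6, 6.4]
width: 0.0002
time_s: 19.9
ee_pos: [0.5197, 0.0185, 0.061]
orientation: [-0.006, 1.0, 0.0, -0.002]
force: [-11.0, -2.2, 7.3]
width: -0.0002
```

```bash
python3 -m jog '[[[-0.07,0,0],0],[[0,0,0],0],[[0,0,0],0]]'; python3 bx.py
```

```text
time_s: 20.2
ee_pos: [0.5203, 0.0185, 0.061]
orientation: [-0.006, 1.0, 0.0, -0.003]
force: [-10.6, -2.1, 7.5]
width: -0.0001
body x ext [0.51537755 0.51728353 0.63768286 0.63898414] top z 0.07629351006051913 F [-11.2  -2.    8.2] 0.5202840714829675
0.536 61 top [0.0699 0.0709]
0.555 113 top [0.0703 0.0709]
0.58 109 top [0.0702 0.0709]
0.605 78 top [0.0697 0.0704]
```

```bash
python3 -m jog '[[[-0.06,0,0],0],[[0,0,0],0],[[0,0,0],0]]'; python3 -m jog '[[[-0.06,0,0],0],[[0,0,0],0],[[0,0,0],0]]'
```

```text
time_s: 20.55
ee_pos: [0.5208, 0.0185, 0.061]
orientation: [-0.006, 1.0, 0.0, -0.003]
force: [-12.1, -1.6, 8.3]
width: -0.0001
time_s: 20.85
ee_pos: [0.5214, 0.0185, 0.061]
orientation: [-0.006, 1.0, 0.0, -0.003]
force: [-11.2, -1.9, 8.4]
width: -0.0001
```

```bash
python3 -m jog '[[[-0.06,0,0],0],[[0,0,0],0],[[0,0,0],0]]';  python3 -m jog '[[[0.1,0,0],0],[[0.1,0,0],0],[[0,0,0],0]]';python3 -m jog '[[[0.1,0,0],0],[[0.1,0,0],0],[[0,0,0],0]]'; python3 -m jog '[[[0.1,0,0],0],[[0.1,0,0],0],[[0,0,0],0]]'; python3 bx.py
```

```text
time_s: 21.15
ee_pos: [0.5219, 0.0185, 0.061]
orientation: [-0.006, 1.0, 0.0, -0.003]
force: [-12.2, -1.6, 8.3]
width: -0.0002
time_s: 21.45
ee_pos: [0.5214, 0.0185, 0.0611]
orientation: [-0.006, 1.0, 0.0, -0.001]
force: [-6.7, -1.3, 4.4]
width: 0.0001
time_s: 21.75
ee_pos: [0.5198, 0.0185, 0.0611]
orientation: [-0.006, 1.0, 0.0, -0.0]
force: [-5.3, -0.4, 3.2]
width: 0.0001
time_s: 22.05
ee_pos: [0.5185, 0.0184, 0.0612]
orientation: [-0.006, 1.0, -0.0, 0.001]
force: [-0.7, 1.2, 0.8]
width: 0.0003
body x ext [0.51621979 0.51818816 0.63718979 0.63860519] top z 0.07547488027952638 F [-1.2 -0.1  0.9] 0.5184724290972054
0.536 71 top [0.0701 0.0712]
0.555 118 top [0.0705 0.0712]
0.58 111 top [0.0702 0.0714]
0.605 76 top [0.0703 0.0711]
```

The force fell to about zero at TCP x≈0.519 while backing off, which suggests the catch holds it. I'll retreat clear and look.

```bash
python3 -m jog '[[[0.5,0,0],0],[[1,0,0],0],[[1.5,0,0],0],[[0.5,0,-1],0],[[0,0,-2.5],0],[[0,0,-4],0],[[0,0,-4],0],[[0,0,-4],0],[[0,0,-2],0],[[2,0,0],0],[[4,0,0],0],[[4,0,0],0]]'
python3 -m jog '[[[4,0,0],0],[[4,0,0],0],[[3,0,0],0],[[0,0,0],0],[[0,0,0],0],[[0,0,0],0]]'
python3 bx.py
python3 - <<'E'
from h import *
to(.5,.018,.2,3.153)
c=shot("top");s=shot("side")
a=cv2.resize(c["img"][140:270,220:350],None,fx=4,fy=4,interpolation=cv2.INTER_CUBIC)[:,:400];b=cv2.resize(s["img"][130:230,250:350],None,fx=4,fy=4,interpolation=cv2.INTER_CUBIC)
b=cv2.copyMakeBorder(b,0,a.shape[0]-b.shape[0],0,0,cv2.BORDER_CONSTANT)
cv2.imwrite("pics/f.png",np.hstack([a,b]))
for n,uv,z in(("vial",(331,141),.058),("dish",(325,285),.014)):print(n,world(c,[uv],z))
E
```

```text
time_s: 23.3
ee_pos: [0.3818, 0.017, 0.2366]
orientation: [-0.006, 1.0, -0.0, 0.001]
force: [0.2, -0.8, 0.5]
width: -0.0002
time_s: 23.9
ee_pos: [0.274, 0.0154, 0.2366]
orientation: [-0.006, 1.0, -0.0, 0.001]
force: [0.4, -0.1, 0.3]
width: -0.0
body x ext [0.54022327 0.54047341 0.63746586 0.63872909] top z 0.07181227417562946 F [0.6 0.4 0.1] 0.27392698416911265
0.536 66 top [0.0705 0.0709]
0.555 116 top [0.0705 0.071 ]
0.58 110 top [0.0705 0.0712]
0.605 77 top [0.0701 0.0709]
t 23.95 pos [0.2739 0.0155 0.2364] yaw -3.1301 tilt [ 0.001 -0.    -1.   ] F [0.58 0.38 0.05] w -0.00010430659248734459
tool shift cm [-2.261e+01 -1.000e-02  3.650e+00] turn 7.613354934221661e-05
vial [[ 0.69171592 -0.14483151  0.058     ]]
dish [[ 0.41320147 -0.12454866  0.014     ]]
```

View pics/f.png

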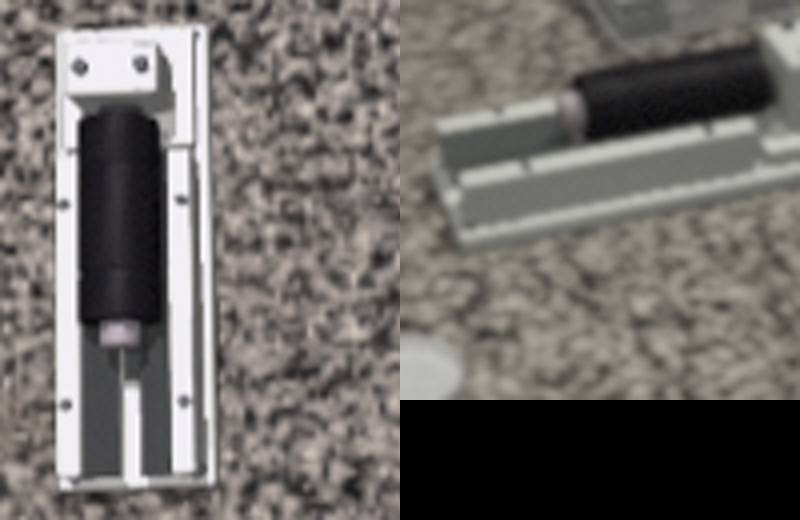

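The picture shows the barrel against the stop head with its rear edge at (120,322). The body runs from x=0.540 to 0.640, so the plunger is 11.5 mm in, and the rear edge sits on the measured catch face. I'll check the bystanders by image difference, then hand in.

```bash
python3 - <<'E'
from h import *
from plant import hand_in
T=np.load("top0.npz")["img"].astype(int);c=shot("top")["img"].astype(int)
for n,(u,v,r) in dict(vial=(331,141,10),dish=(325,285,17),table=(300,200,10)).items():
    print(n,abs(T-c)[v-r:v+r,u-r:u+r].mean())
E
python3 bx.py | head -1
python3 -c "
from plant import hand_in
print(hand_in())"
```

```text
vial 1.1516666666666666
dish 1.276239907727797
table 1.2008333333333334
body x ext [0.54003808 0.54066587 0.6375085  0.63922277] top z 0.07151069399258167 F [-0.5 -0.1  0.1] 0.27350411041066836
the job is handed in; nothing more can be done
None
```

The barrel is in the groove, lens end towards the stop, and I believe it is latched, though I could not see the catch itself because the stub hides it. I handed the job in at about 24 s, with the robot well clear.

I gripped the barrel in the rest, set it back once to regrip more centrally, then laid it in the groove. I let go and pushed on the stub with closed fingers in small steps, with the push force along the groove peaking at about 12 N.

**What points to a latch:**
- **Force:** it dropped to about zero within 1.3 mm as I backed off. The barrel stayed put instead of following the fingers back.
- **Position:** the body lies from x≈0.540 to 0.640 m, which puts the plunger 11.5 mm in. Its rear edge is at the catch face position I measured (about 0.540 m).
- **Seating:** it is level, its axis about 50 to 51 mm up, and a second reading after the retreat was unchanged.
- **Bystanders:** image differences at the vial and the dish are at noise level, so they have not moved.

**What disagreed:**
- **Barrel height in the grip:** the cameras showed the barrel about 8 to 9 mm lower in the grip, and apparently in the rest, than the stated 37 mm axis height implies. The fingers therefore held it by the pad tips, above its axis. I never found out why, but I lowered it by the measured height and saw no sign of slipping.
- **Hard end:** I did not feel the plunger's hard end before backing off, so that reference point is missing.

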